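# Draw the fittings tray out from under the bench riser with the pull hook

### The arm

A 6-joint arm with a two-finger parallel gripper is mounted at the origin on a cart in front of the work surface, level with it; the furniture and walls round the work are solid. World frame = base frame: x ahead of the robot, y to its left, z up, the work surface at z = 0. Lengths are in m, angles in rad, forces in N, time in s.
With the tool pointing down it reaches from about 0.35 to 0.775 m from the base axis. Payload 7.3 kg.
Tool frame: the origin (TCP) lies at the very end of the fingers, on their centre line; the grasp point (between the pads) lies 19 mm behind it; z points along the fingers, y is the line along which they close (so a half turn about z gives the same grasp; the last joint's range is limited). The gripper opens to 92 mm and grips with 3 to 60 N. Pads are 19 mm wide; open, the fingers measure 130 mm over their backs; the gripper's body (75 mm by 190 mm) begins 47 mm behind the grasp point.
Start: joints at [-1.268, 0.342, 1.524, -0, 1.275, -0.146], TCP at [0.228, -0.473, 0.194] pointing down, gripper open.
Joint ranges: [-2.53, 2.53], [-0.77, 2.02], [0.04, 2.7], [-1, 4.14], [0.28, 2.66], [-3.11, 3.11]. Speed limits (rad/s): [2.57, 2.57, 3.14, 3.14, 3.14, 3.14].

### API

Orientations are given as a unit quaternion [x, y, z, w].
In Python, from rig import observe, capture, camera_model, sign_off, silhouettes, place_of gives the robot as it stands.
- The arm moves only by the tool arm_command, never from a script. Its argument "deltas" is a list of rows, each a list of 3 entries, a list of its own where there are three numbers: the shift along the tool's x, y, z in mm, then the turn, a rotation vector about the tool's x, y, z in degrees, then the finger opening in mm, from 0 to 91.8. A call has 1 to 5 rows; each row shifts and turns the commanded pose from where the row before left it, along the tool's axes as they then stand; what a row does not reach is not made up. A row lasts 1/12 s, in which the tool goes at most 41.7 mm and 7.16 degrees, less where a joint would pass 70% of its speed; a pose out of reach is approached as far as the arm can. A call with a gripper value outside its range is refused whole. The fingers move at their own pace and stop on an object; the grip force is fixed at half the most. Time passes only in rows, so rows that do not move let the fingers close. It gives the time, the measured TCP pose, the force, the opening and the grip force at its end, in the units of the state.
- observe(): the state, without advancing time (a new reading comes with each control period).
- capture(name): name is "scene" or "top" or "wrist"; returns the picture (384x512x3 uint8, red, green, blue); there is no depth.
- camera_model(name): a dict with "camera_matrix" (3x3 intrinsics, pixels), "D" ([k1, k2, p1, p2, k3] as OpenCV has them; the pictures are not rectified), "rvec" (rotation vector, rad) and "tvec" (3), from world to camera coordinates, as OpenCV has them. Camera axes: x right, y down, z forward; pixel columns grow to the right and rows downward; lengths in m; the calibration is good to about 2 mm. A picture is of the moment at which its call begins: read the wrist's pose just before it. camera_model takes no time and is no camera call; for the wrist camera it gives the pose at the moment of the call.
- sign_off(): hands the job in; it is judged then, once.
Trained networks look in the newest picture that a camera, given by its name, has taken for a name from the list of things; names that differ only in an ending like _2 or _b are one class to them, and where a whole thing is asked for, a point or a joint stands for the part that bears it (a point fixed in the world has none). Each returns a list of dicts, best first, with "p" (0 to 1); they miss things now and then, are a little off and sometimes report something else, mostly with a low value. They report only what shows in the picture. A call takes as long as a camera call.
- silhouettes(camera, query): "pixels" (384x512 bool, what is visible of it) and "at" ([column, row] in pixels, amid what is visible of it).
- place_of(camera, query): "at" ([column, row] in pixels: a listed point, or the origin of a listed thing).
The state is a dict: "time_s": time; "qpos": joint angles; "dq": joint speeds; "joint_torque": joint torques, N m; "eef_pos": TCP position; "tcp_rot": TCP orientation; "contact_force": force on the tool from outside, world axes, zero at the start; "torque": the same for the moment, N m; "grip_width": finger opening in m; "grip_force": force on a finger pad.
Only numpy, scipy, OpenCV 4.12 (cv2) and the standard library are available. Lean on these libraries where they do the work, as an engineer would, in place of code of your own. Each camera call takes 0.05 s, during which the arm holds its last target. There are 200 camera calls.

### The job

The blue tray of pipe fittings has been pushed in under the low grey bench riser so far that only its steel pull eye shows, too tight under the deck for fingers. Take the orange-handled pull hook, catch it sideways in the eye and draw the tray straight out, gently and without yanking, up to its sprung buffers and on into them until the spring catch snaps up behind the tray and holds it. Then unhook and lay the pull hook flat on the bench clear of the tray; do not touch the tray with the gripper, and leave the wipes canister and the glue bottle where they are.

Things in the scene. Friction and masses are not known exactly. Their poses are not given: they have to be found in the camera images.
- hook_grip (a point): Centre of the pull hook's orange handle: 96 mm long (x), 24 mm wide (y), 26 mm high (z), flat sides; grasp it across the 24 mm. It starts lying flat, this point 13 mm above the bench. x runs from handle to hook, y to the left, z up. Black pommel (32 mm wide) at the rear end, black guard (30 mm wide) at the front end. The whole tool is 215 mm long and weighs 140 g.
- hook_bend (a point): Inside of the hook's bend, where the eye bears in pulling, 152.5 mm ahead of hook_grip on the handle's centre line; axes as hook_grip. The 6 mm steel rod runs straight from the handle at this height, cranks 10 mm to the right (-y) 30 mm before this point, and bends back across the centre line to the left; it reaches 6 mm farther ahead (x) than this point.
- hook_tip (a point): End of the hook's tip, 3 mm radius, pointing left (+y) and slightly back: 1.5 mm behind (x) and 15 mm to the left (y) of hook_bend, same height.
- pull_eye (a point): Centre of the eye on the tray's front: an upright fixed steel ring, inside diameter 20 mm, rod 5 mm thick, its hole running sideways (along y); 44 mm above the bench, 19 mm in front of the tray's front wall. x points inwards to the tray, z up; the tray comes out along -x. The hook's tip goes in from the -y side, moving to +y, with the tool's x along this x.
- tray: Blue steel tray of pipe fittings and bolts, 170 mm deep (x), 190 mm wide (y), walls 45 mm high; origin at the centre of its underside, front faces -x. Mass 0.6 to 1.0 kg; it slides along x in guides with 2 mm play on each side, against 1 to 4 N of friction that is not known beforehand.
- riser: Grey steel bench riser fixed to the bench, 240 mm deep (x), 250 mm wide (y), deck 116 mm high with a carton and tape on it reaching 70 mm higher. Origin at the centre of its underside; the open front faces -x, its edge 120 mm from the origin. The bay under the deck is 228 mm wide and clear up to 96 mm above the bench. At the start the eye's centre lies from 8 mm outside to 6 mm inside the front edge.
- catch (a joint): Spring catch (m): 0 to 0.003 = held down by the tray, 0.007 = sprung up behind the tray's rear wall, holding it. It shares an adjustable stop bar under the tray, whose setting is not measured, with two sprung buffers that the tray meets after 75 to 130 mm of travel. They yield 1.5 N per mm for 12 mm, then are hard; the catch rises 6 to 7 mm into them, at 9 to 11 N above the tray's friction.
- wipes_can: White wipes canister with a black lid, 70 mm across, 201 mm high, standing on the bench; origin at the centre of its underside.
- glue_bottle: Glue bottle, 37 x 62 mm, 179 mm high, standing on the bench; origin at the centre of its underside.

How it is judged:
By the outcome, as a careful person would: the job done as asked, in the order asked, and still so for the second after the job is handed in, with the robot touching nothing.
It also fails if it takes over 58 s, if anything falls off the work surface, if the arm or the gripper's body presses on something with over 40 N, if the wrist force passes 120 N, or if a joint passes its speed limit or range.

## Working session

There is one attempt and no reset: what is moved stays moved. The work goes in short steps, Python scripts to look and compute and a tool call to move; the robot and the scene stay as the last step left them, time stands still between calls to the robot, and variables do not carry over. Pictures are saved under pics/ and viewed, at most 10 in all, crops included, and the job is handed in when it is done.

Besides the shell and the picture viewer there is one more tool, called in YAML: its name, and indented under it one key for each argument. arm_command: Moves the arm, as the interface text tells. Its arguments: {"type":"object","properties":{"deltas":{"type":"array","items":{"type":"array"}}},"required":["deltas"]}

```bash
mkdir -p pics; ls; cat > h.py <<'E'
import numpy as np, cv2
from rig import *
def ray(cam,px):
    m=camera_model(cam);K=np.array(m["camera_matrix"]);D=np.array(m["D"])
    R=cv2.Rodrigues(np.array(m["rvec"],float))[0];t=np.array(m["tvec"],float).ravel()
    u=cv2.undistortPoints(np.array([[px]],float),K,D)[0,0]
    d=R.T@np.array([u[0],u[1],1]);return -R.T@t,d/np.linalg.norm(d)
def atz(cam,px,z):
    c,d=ray(cam,px);return c+d*(z-c[2])/d[2]
def tri(l):
    A=np.zeros((3,3));b=np.zeros(3)
    for cam,px in l:
        c,d=ray(cam,px);P=np.eye(3)-np.outer(d,d);A+=P;b+=P@c
    return np.linalg.solve(A,b)
def proj(cam,p):
    m=camera_model(cam);return cv2.projectPoints(np.array([p],float),np.array(m["rvec"],float),np.array(m["tvec"],float),np.array(m["camera_matrix"]),np.array(m["D"]))[0][0,0]
def save(cam,name,im=None):
    im=capture(cam) if im is None else im
    cv2.imwrite("pics/"+name+".png",im[:,:,::-1]);return im
E
python3 - <<'E'
from h import *
np.set_printoptions(precision=4,suppress=True)
ims=[save(c,c+"0") for c in ("scene","top")]
cv2.imwrite("pics/a0.png",cv2.resize(np.vstack(ims),None,fx=.78,fy=.78,interpolation=cv2.INTER_AREA)[:,:,::-1])
z=dict(hook_grip=.013,hook_bend=.013,hook_tip=.013,pull_eye=.044,tray=0,riser=0,wipes_can=0,glue_bottle=0)
for q in z:
  for c in("scene","top"):
    for r in place_of(c,q)[:2]: print(q,c,np.round(r["at"],1),round(r["p"],2),atz(c,r["at"],z[q]))
for c in("scene","top"): print(c,ray(c,(256,192)))
E
```

```text
pics
hook_grip scene [255.2 288.2] 0.81 [0.4796 0.1778 0.013 ]
hook_grip top [187.6 231.9] 0.75 [0.4854 0.1748 0.013 ]
hook_bend scene [282.9 235.8] 0.66 [0.5088 0.0304 0.013 ]
hook_bend top [239.8 226.2] 0.75 [0.5048 0.0263 0.013 ]
hook_tip scene [279.  232.4] 0.67 [0.5219 0.029  0.013 ]
hook_tip top [241.9 221.9] 0.93 [0.5171 0.0206 0.013 ]
pull_eye scene [279.8 151.8] 0.74 [ 0.654  -0.1479  0.044 ]
pull_eye top [300.  172.8] 0.5 [ 0.658 -0.141  0.044]
tray scene [297.4 130.7] 0.93 [ 0.6748 -0.2623  0.    ]
riser scene [298.6 130.2] 0.92 [ 0.6731 -0.2659  0.    ]
riser top [339.5 172.8] 0.57 [ 0.6667 -0.263   0.    ]
wipes_can scene [148.3 287.7] 0.6 [0.6841 0.334  0.    ]
wipes_can top [134.6 159.4] 0.65 [0.6936 0.3394 0.    ]
wipes_can top [297.6 176.2] 0.36 [ 0.6539 -0.1393  0.    ]
glue_bottle scene [176.1 247.8] 0.66 [0.7017 0.2165 0.    ]
glue_bottle scene [278.8 153.8] 0.29 [ 0.6689 -0.1657  0.    ]
glue_bottle top [176.1 153.6] 0.56 [0.7132 0.2177 0.    ]
scene (array([0.2824, 0.4028, 1.0205]), array([ 0.3095, -0.3723, -0.875 ]))
top (array([0.472 , 0.0179, 1.3789]), array([ 0.096 , -0.0263, -0.995 ]))
```

View pics/a0.png

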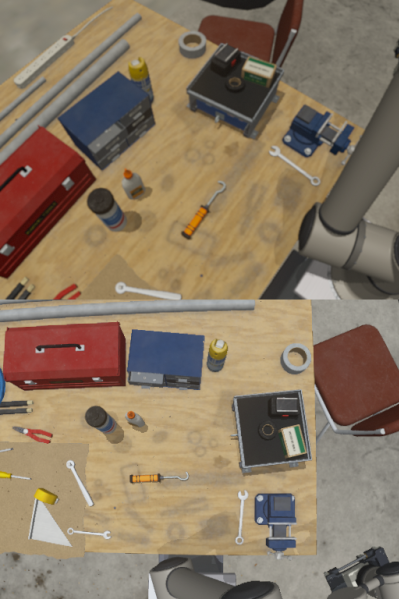

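The top view shows the riser on the right with its open front and eye facing left (+y), the eye near (300,173). The hook lies at (188–240, 230) with its tip towards +x, and the canister and bottle are at about (125,145) and (172,150).

```bash
python3 - <<'E'
from h import *
np.set_printoptions(precision=4,suppress=True)
for c in("scene","top"): capture(c)
print(observe()["tcp_rot"])
for q in("riser","hook_grip","glue_bottle","pull_eye"):
  for c in ("scene","top"):
    for s in silhouettes(c,q)[:1]:
      m=s["pixels"].astype(np.uint8);cn=max(cv2.findContours(m,0,2)[0],key=cv2.contourArea)
      r=cv2.boxPoints(cv2.minAreaRect(cn));z=dict(riser=.116,hook_grip=.013,glue_bottle=0.17,pull_eye=.044)[q]
      ap=cv2.approxPolyDP(cn,4,True)[:,0]
      print(q,c,s["p"],m.sum(),"\n",np.array([np.r_[p,atz(c,p,z)[:2]] for p in (ap if q=="riser" else r)]))
im=capture("top")
cv2.imwrite("pics/b.png",np.vstack([cv2.resize(im[110:240,275:405],(520,520),interpolation=2)])[:,:,::-1])
E
```

```text
[0.9749 0.2225 0.     0.    ]
riser top 0.67 8685 
 [[386.     115.       0.8142  -0.3702]
 [299.     125.       0.7789  -0.129 ]
 [311.     222.       0.5169  -0.1629]
 [366.     209.       0.5541  -0.3111]
 [381.     215.       0.5386  -0.3521]
 [385.     208.       0.5576  -0.3632]
 [399.     205.       0.5664  -0.4021]]
hook_grip scene 0.8 562 
 [[230.9935 299.9662   0.5062   0.2348]
 [259.6035 257.673    0.5186   0.1115]
 [270.1768 264.8255   0.4873   0.1101]
 [241.5667 307.1187   0.4763   0.2326]]
hook_grip top 0.98 511 
 [[164.7847 224.0328   0.5063   0.2409]
 [240.9453 221.9744   0.5169   0.0233]
 [241.2453 233.0744   0.4853   0.0218]
 [165.0847 235.1328   0.4747   0.2389]]
glue_bottle scene 0.95 859 
 [[147.8    222.6      0.72     0.2432]
 [172.2    210.4      0.6985   0.189 ]
 [190.     246.       0.6117   0.2264]
 [165.6    258.2      0.6332   0.278 ]]
pull_eye scene 0.89 829 
 [[244.5624 142.2306   0.7479  -0.1142]
 [251.6438 126.5769   0.7659  -0.1673]
 [318.4485 156.7981   0.5636  -0.1985]
 [311.3671 172.4518   0.5505  -0.1469]]
pull_eye top 0.22 8590 
 [[295.2335 123.3982   0.8008  -0.1265]
 [388.0447 111.3448   0.8449  -0.3987]
 [401.1663 212.381    0.5508  -0.4321]
 [308.355  224.4344   0.5125  -0.1658]]
```

View pics/b.png

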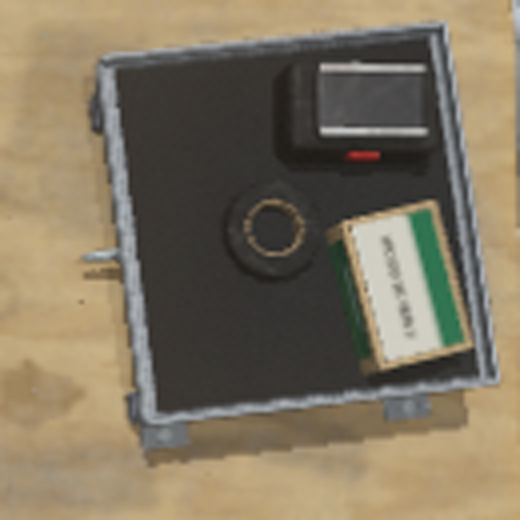

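The deck's front edge runs from (300.5,125) to (312,215) and its rear edge from (385.7,117) to (398.7,205.5). The eye sticks out at columns 296–304, row 174.

```bash
python3 - <<'E'
from h import *
np.set_printoptions(precision=4,suppress=True)
P=[atz("top",p,.118)[:2] for p in [(300.5,125),(312,215),(398.7,205.5),(385.7,117)]]
print(np.array(P))
for a,b in((0,3),(1,2)):
  d=P[b]-P[a];print(np.degrees(np.arctan2(d[1],d[0])),np.linalg.norm(d))
for a,b in((1,0),(2,3)):
  d=P[b]-P[a];print(np.degrees(np.arctan2(d[1],d[0]))-90,np.linalg.norm(d))
print("center",np.mean(P,0))
capture("scene");capture("top")
for q in("hook_grip","hook_bend","hook_tip","pull_eye"):
  print(q,tri([(c,place_of(c,q)[0]["at"]) for c in("scene","top")]))
print(atz("top",(295.8,174.3),.048),atz("top",(304,174.3),.05))
s=silhouettes("top","hook_grip")[0]["pixels"];im=capture("top").astype(int)
o=(im[:,:,0]>170)&(im[:,:,2]<70)&cv2.dilate(s.astype(np.uint8),np.ones((5,5))).astype(bool)
ys,xs=np.nonzero(o);print(len(xs),xs.min(),xs.max(),atz("top",(xs.mean(),ys.mean()),.02))
w=np.array([atz("top",(x,y),.02)[:2] for x,y in zip(xs,ys)]);v=np.linalg.eigh(np.cov(w.T))[1][:,1];v*=-np.sign(v[1]);print("handle yaw",np.degrees(np.arctan2(v[1],v[0])),np.ptp(w@v))
cv2.imwrite("pics/c.png",cv2.resize(im[205:250,155:255].astype(np.uint8),(800,360),interpolation=2)[:,:,::-1])
E
```

```text
[[ 0.7785 -0.1328]
 [ 0.5354 -0.1651]
 [ 0.5649 -0.4005]
 [ 0.8079 -0.3686]]
-82.88342760425314 0.23758794274129122
-82.86819330610665 0.23726233090562096
-82.43717415035029 0.2452251379874564
-82.51315706964247 0.24515973401917526
center [ 0.6717 -0.2668]
hook_grip [0.4955 0.1668 0.    ]
hook_bend [0.5075 0.0273 0.0254]
hook_tip [0.524  0.0295 0.0242]
pull_eye [ 0.6573 -0.1431  0.048 ]
[ 0.6529 -0.1287  0.048 ] [ 0.6531 -0.1517  0.05  ]
205 170 201 [0.4938 0.1796 0.02  ]
handle yaw -85.59431499143864 0.08910160691367922
```

View pics/c.png

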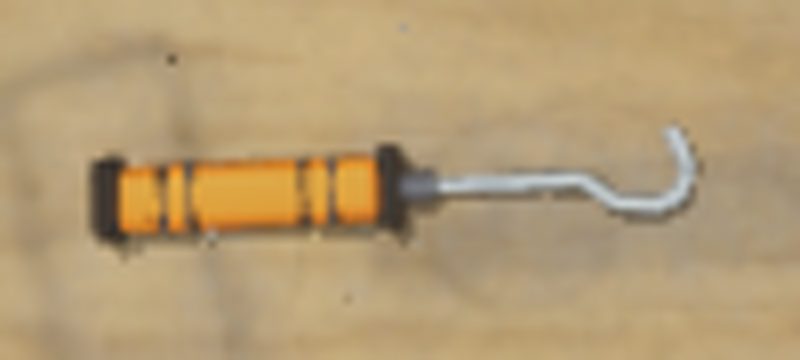

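The hook's handle axis runs through about (186,229), at roughly −86° yaw, with the tip up (+x). Next is the travel to a point above it.

```bash
cat >> h.py <<'E'
from scipy.spatial.transform import Rotation as Ro
def plan(p,yaw,n,o=None):
    """rows (mm, deg) in tool axes to reach TCP p, tool-y yaw (deg), pointing down, n rows; straight world line"""
    o=o or observe();p0=np.array(o["eef_pos"]);R=Ro.from_quat(o["tcp_rot"])
    y=np.radians(yaw);Y=np.array([np.cos(y),np.sin(y),0]);Z=np.array([0,0,-1.]);T=Ro.from_matrix(np.c_[np.cross(Y,Z),Y,Z])
    rv=(R.inv()*T).as_rotvec()/n;d=(np.array(p)-p0)/n;out=[]
    for i in range(n):
        out.append([np.round(R.inv().apply(d)*1000,1).tolist(),np.round(np.degrees(rv),2).tolist()]);R=R*Ro.from_rotvec(rv)
    return out
E
python3 - <<'E'
from h import *
print(atz("top",(186,229.4),.02))
o=observe();print(o["eef_pos"],o["grip_width"])
for r in plan((.485,.13,.28),4.4,18):print(r)
E
```

```text
[0.49232059 0.17877405 0.02      ]
[ 0.22782773 -0.47302292  0.19406734] 0.09184907876337187
[[27.4, -24.0, -4.8], [0.0, 0.0, -3.82]]
[[28.9, -22.1, -4.8], [0.0, 0.0, -3.82]]
[[30.4, -20.1, -4.8], [0.0, 0.0, -3.82]]
[[31.6, -18.1, -4.8], [0.0, 0.0, -3.82]]
[[32.8, -15.9, -4.8], [0.0, 0.0, -3.82]]
[[33.7, -13.7, -4.8], [0.0, 0.0, -3.82]]
[[34.6, -11.4, -4.8], [0.0, 0.0, -3.82]]
[[35.3, -9.1, -4.8], [0.0, 0.0, -3.82]]
[[35.8, -6.7, -4.8], [0.0, 0.0, -3.82]]
[[36.2, -4.3, -4.8], [0.0, 0.0, -3.82]]
[[36.4, -1.9, -4.8], [0.0, 0.0, -3.82]]
[[36.4, 0.5, -4.8], [0.0, 0.0, -3.82]]
[[36.3, 2.9, -4.8], [0.0, 0.0, -3.82]]
[[36.0, 5.3, -4.8], [0.0, 0.0, -3.82]]
[[35.6, 7.7, -4.8], [0.0, 0.0, -3.82]]
[[35.0, 10.1, -4.8], [0.0, 0.0, -3.82]]
[[34.3, 12.4, -4.8], [0.0, 0.0, -3.82]]
[[33.4, 14.6, -4.8], [0.0, 0.0, -3.82]]
```

arm_command:
  deltas:
    - [[27.4,-24,-14],[0,0,-3.82],91]
    - [[28.9,-22.1,-14],[0,0,-3.82],91]
    - [[30.4,-20.1,-14],[0,0,-3.82],91]
    - [[31.6,-18.1,-14],[0,0,-3.82],91]
    - [[32.8,-15.9,-14],[0,0,-3.82],91]

```text
time_s: 2.47
eef_pos: [0.2995, -0.3039, 0.2647]
tcp_rot: [0.924, 0.382, 0.0, 0.0]
contact_force: [1.0, -0.8, -0.0]
grip_width: 0.0909
grip_force: 0.0
```

arm_command:
  deltas:
    - [[33.7,-13.7,-14],[0,0,-3.82],91]
    - [[34.6,-11.4,0],[0,0,-3.82],91]
    - [[35.3,-9.1,0],[0,0,-3.82],91]
    - [[35.8,-6.7,0],[0,0,-3.82],91]
    - [[36.2,-4.3,0],[0,0,-3.82],91]

```text
time_s: 2.88
eef_pos: [0.371, -0.1363, 0.2784]
tcp_rot: [0.848, 0.531, 0.0, 0.0]
contact_force: [0.8, -0.9, -0.5]
grip_width: 0.0907
grip_force: 0.0
```

arm_command:
  deltas:
    - [[36.4,-1.9,0],[0,0,-3.82],91]
    - [[36.4,0.5,0],[0,0,-3.82],91]
    - [[36.3,2.9,0],[0,0,-3.82],91]
    - [[36,5.3,0],[0,0,-3.82],91]
    - [[35.6,7.7,0],[0,0,-3.82],91]

```text
time_s: 3.3
eef_pos: [0.4423, 0.0315, 0.2782]
tcp_rot: [0.748, 0.664, 0.0, 0.0]
contact_force: [1.3, -1.0, -0.4]
grip_width: 0.091
grip_force: 0.0
```

arm_command:
  deltas:
    - [[35,10.1,0],[0,0,-3.82],91]
    - [[34.3,12.4,0],[0,0,-3.82],91]
    - [[33.4,14.6,0],[0,0,-3.82],91]
    - [[0,0,0],[0,0,0],91]
    - [[0,0,0],[0,0,0],91]

```text
time_s: 3.72
eef_pos: [0.4848, 0.1318, 0.2774]
tcp_rot: [0.678, 0.735, -0.0, -0.0]
contact_force: [-0.1, -1.2, -0.1]
grip_width: 0.091
grip_force: 0.0
```

```bash
python3 - <<'E'
from h import *
np.set_printoptions(precision=4,suppress=True)
o=observe();print(o["time_s"],o["eef_pos"],o["tcp_rot"],o["contact_force"])
save("wrist","w1")
for q,z in dict(hook_grip=.013,hook_bend=.013,hook_tip=.013,glue_bottle=0,wipes_can=0,pull_eye=.044).items():
  for r in place_of("wrist",q)[:2]: print(q,np.round(r["at"],1),round(r["p"],2),atz("wrist",r["at"],z))
E
```

```text
3.7167 [0.4848 0.1318 0.2774] [ 0.6778  0.7352 -0.0004 -0.0002] [-0.1305 -1.1834 -0.1004]
hook_grip [269.  109.3] 0.96 [0.4941 0.1785 0.013 ]
hook_bend [265.1 217.4] 0.64 [0.5017 0.0241 0.013 ]
glue_bottle [420.4  96.5] 0.68 [0.704  0.2134 0.    ]
wipes_can [421.7  10.3] 0.71 [0.6871 0.3263 0.    ]
```

View pics/w1.png

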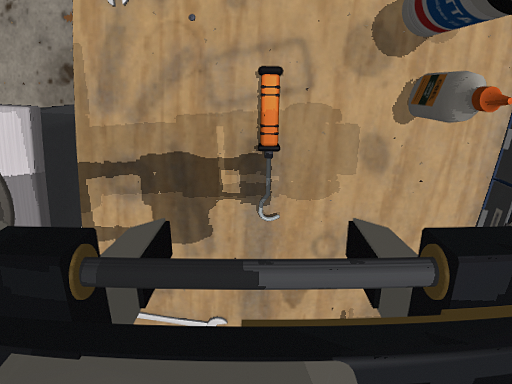

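The hook shows in the wrist view: pommel at (270,70), guard at (269,150), and the bend at (266,213) with its tip at (276,215). The glue bottle is at (445,97).

```bash
python3 - <<'E'
from h import *
np.set_printoptions(precision=4,suppress=True)
im=cv2.imread("pics/w1.png")[:,:,::-1].astype(int)
o=(im[:,:,0]>170)&(im[:,:,2]<90)&(im[:,:,0]-im[:,:,1]>70);o[:,340:]=0;o[:50]=0;o[170:]=0
ys,xs=np.nonzero(o);print(len(xs),xs.min(),xs.max(),ys.min(),ys.max())
w=np.array([atz("wrist",(x,y),.022)[:2] for x,y in zip(xs,ys)]);c=w.mean(0);v=np.linalg.eigh(np.cov(w.T))[1][:,1];v*=-np.sign(v[1])
e=(w-c)@v;yaw=np.degrees(np.arctan2(v[1],v[0]));c=c+v*(e.max()+e.min())/2
print("grip",c,"yaw",yaw,np.ptp(e))
b=atz("wrist",(269.3,152),.013);a=atz("wrist",(270.2,67.5),.013);print(a,b,np.degrees(np.arctan2(*(b-a)[1::-1])))
v=np.array([np.cos(np.radians(yaw)),np.sin(np.radians(yaw))]);g=c+v*.022;print("grasp",g, "bend",c+v*.1525)
for r in plan((g[0],g[1],.06),yaw+90,7):print(r)
E
```

```text
938 262 278 74 144
grip [0.4953 0.1781] yaw -85.55406773325643 0.09051733050054189
[0.4917 0.2318 0.013 ] [0.4999 0.1204 0.013 ] -85.77188068741927
grasp [0.497  0.1561] bend [0.5071 0.026 ]
[[3.7, 2.0, 31.2], [0.0, 0.0, -0.01]]
[[3.7, 2.0, 31.2], [0.0, 0.0, -0.01]]
[[3.7, 2.0, 31.2], [0.0, 0.0, -0.01]]
[[3.7, 2.0, 31.2], [0.0, 0.0, -0.01]]
[[3.7, 2.0, 31.2], [0.0, 0.0, -0.01]]
[[3.7, 2.1, 31.2], [0.0, 0.0, -0.01]]
[[3.7, 2.1, 31.2], [0.0, 0.0, -0.01]]
```

arm_command:
  deltas:
    - [[3.7,2,31],[0,0,0],60]
    - [[3.7,2,31],[0,0,0],60]
    - [[3.7,2,31],[0,0,0],60]
    - [[3.7,2,31],[0,0,0],60]
    - [[3.7,2,31],[0,0,0],60]

```text
time_s: 4.48
eef_pos: [0.4934, 0.149, 0.1221]
tcp_rot: [0.679, 0.734, 0.0, 0.0]
contact_force: [0.7, -0.0, -0.3]
grip_width: 0.0627
grip_force: 0.0
```

arm_command:
  deltas:
    - [[3.7,2.1,31],[0,0,0],60]
    - [[3.7,2.1,31],[0,0,0],60]
    - [[0,0,20],[0,0,0],60]
    - [[0,0,20],[0,0,0],60]
    - [[0,0,15],[0,0,0],60]

```text
time_s: 4.9
eef_pos: [0.4963, 0.1564, 0.0044]
tcp_rot: [0.679, 0.734, -0.001, -0.0]
contact_force: [1.0, 0.4, -0.6]
grip_width: 0.0601
grip_force: 0.0
```

arm_command:
  deltas:
    - [[0,0,0],[0,0,0],60]
    - [[0,0,0],[0,0,0],15]
    - [[0,0,0],[0,0,0],15]
    - [[0,0,0],[0,0,0],15]
    - [[0,0,0],[0,0,0],15]

```text
time_s: 5.32
eef_pos: [0.4977, 0.1572, 0.0072]
tcp_rot: [0.679, 0.734, 0.001, 0.001]
contact_force: [-0.4, -0.3, -0.3]
grip_width: 0.0377
grip_force: 0.0
```

arm_command:
  deltas:
    - [[0,0,0],[0,0,0],15]
    - [[0,0,0],[0,0,0],15]
    - [[0,0,0],[0,0,0],15]
    - [[0,0,0],[0,0,0],15]
    - [[0,0,0],[0,0,0],15]

```text
time_s: 5.73
eef_pos: [0.4969, 0.1572, 0.0061]
tcp_rot: [0.679, 0.734, 0.0, 0.0]
contact_force: [-0.1, -0.1, -0.8]
grip_width: 0.0153
grip_force: 0.0
```

```bash
python3 - <<'E'
from h import *
im=save("wrist","w2");s=save("scene","s2");t=capture("top")
cv2.imwrite("pics/d.png",np.hstack([cv2.resize(im,(400,300)),cv2.resize(s[200:320,180:340],(400,300),interpolation=2)])[:,:,::-1])
np.set_printoptions(precision=4,suppress=True)
for c in("scene","wrist","top"):
  for q in("hook_grip","hook_bend"):
    for r in place_of(c,q)[:1]: print(c,q,r["at"],r["p"],atz(c,r["at"],.013))
E
```

```text
scene hook_grip [249.8, 284.6] 0.72 [0.495  0.1788 0.013 ]
wrist hook_grip [261.2, 183.5] 0.6 [0.4961 0.18   0.013 ]
top hook_grip [241.6, 223.6] 0.67 [0.5123 0.0213 0.013 ]
top hook_bend [238.7, 225.4] 0.53 [0.507  0.0295 0.013 ]
```

View pics/d.png

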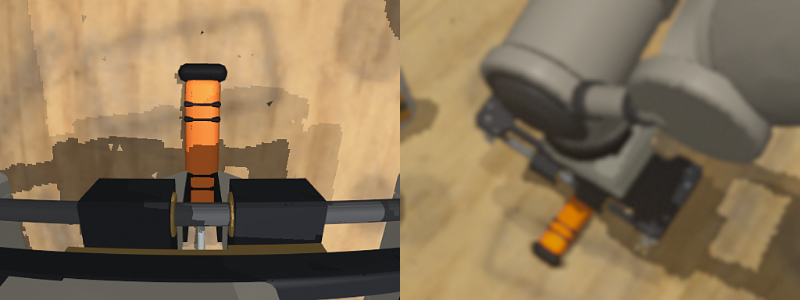

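The wrist crop shows the handle between the fingers, with the pommel at (203,72). The reported width is 15 mm with no force, which doesn't match, so I'll read the state again.

arm_command:
  deltas:
    - [[0,0,0],[0,0,0],5]
    - [[0,0,0],[0,0,0],5]
    - [[0,0,0],[0,0,0],5]
    - [[0,0,0],[0,0,0],5]

```text
time_s: 6.52
eef_pos: [0.4969, 0.1571, 0.006]
tcp_rot: [0.679, 0.734, -0.0, 0.0]
contact_force: [0.8, 0.6, -0.1]
grip_width: 0.0055
grip_force: 0.0
```

```bash
python3 - <<'E'
from h import *
o=observe();print({k:np.round(o[k],4).tolist() for k in o})
# project finger tips on wrist
p=np.array(o["eef_pos"]);R=Ro.from_quat(o["tcp_rot"])
for y in(-.012,.012,-.0025,.0025):
  print(y,proj("wrist",p+R.apply([0,y,-.02])),proj("wrist",p+R.apply([.009,y,-.01])))
im=save("wrist","w3");cv2.imwrite("pics/e.png",cv2.resize(im[170:330,160:360],(800,640)[:2] if 0 else (750,600),interpolation=2)[:,:,::-1])
E
```

```text
{'time_s': 6.5167, 'qpos': [0.1592, 0.5644, 1.7608, -0.0001, 0.8165, 0.0812], 'dq': [0.0001, -0.0004, 0.0006, 0.0013, 0.0007, -0.0012], 'joint_torque': [-0.0007, -46.8789, -17.1169, 0.0608, 0.0305, -0.0001], 'eef_pos': [0.4969, 0.1571, 0.006], 'tcp_rot': [0.679, 0.7342, -0.0, 0.0], 'contact_force': [0.8401, 0.6451, -0.0648], 'torque': [-0.0293, -0.1239, -0.0397], 'grip_force': 0.0, 'grip_width': 0.0055}
-0.012 [237.75122653 229.73530313] [238.49502603 208.14364714]
0.012 [281.26805137 229.7432475 ] [280.45408309 208.15520628]
-0.0025 [254.97706246 229.75723627] [255.10423518 208.15748374]
0.0025 [264.04675646 229.75889142] [263.84899819 208.1598925 ]
```

View pics/e.png

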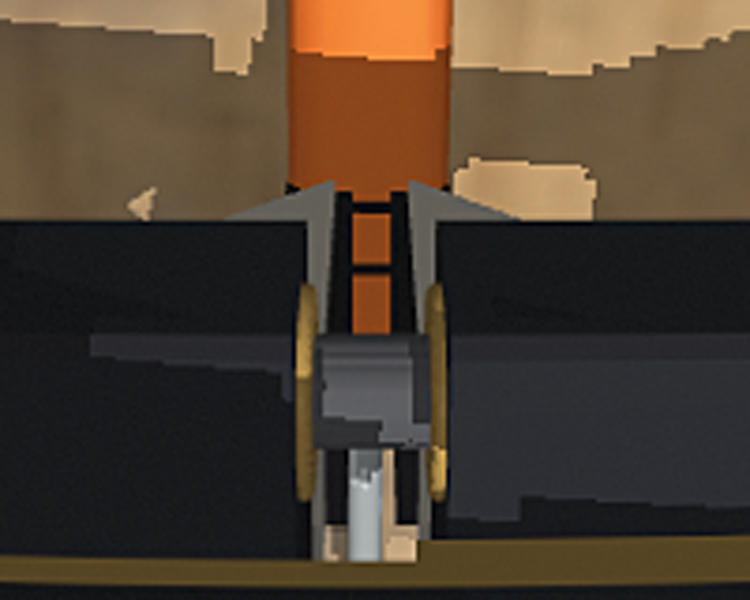

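```bash
python3 - <<'E'
from h import *
np.set_printoptions(precision=1,suppress=True)
o=observe();p=np.array(o["eef_pos"]);R=Ro.from_quat(o["tcp_rot"])
f=lambda q:(proj("wrist",q)-[160,170])*3.75
for z in(0,.01,.02,.03,.04,.05,.06):
  print(z,"pad corners in e.png",f(p+R.apply([.0095,-.0028,-z])),f(p+R.apply([-.0095,-.0028,-z])),f(p+R.apply([.0095,-.012,-z])))
print("cam",np.round(ray("wrist",(256,192)),3))
E
python3 - <<'E'
import cv2;im=cv2.imread("pics/w3.png");cv2.imwrite("pics/f.png",cv2.resize(im[200:270,215:305],(774,600),interpolation=cv2.INTER_NEAREST))
E
```

```text
0 pad corners in e.png [355.6 118.7] [355.9 228. ] [298.1 118.7]
0.01 pad corners in e.png [354.9 140.2] [355.2 254.1] [294.5 140.1]
0.02 pad corners in e.png [354.2 163.8] [354.6 282.7] [290.6 163.8]
0.03 pad corners in e.png [353.3 190.1] [353.8 314.4] [286.3 190. ]
0.04 pad corners in e.png [352.4 219.5] [352.9 349.6] [281.5 219.4]
0.05 pad corners in e.png [351.4 252.4] [352.  388.8] [276.1 252.3]
0.06 pad corners in e.png [350.3 289.6] [351.  432.9] [270.  289.5]
cam [[ 0.5  0.2  0.2]
 [ 0.  -0.3 -1. ]]
```

The visible finger ends sit about 28 mm above the nominal TCP, hovering over the handle, in both w1 and e.png. So the fingers closed above the handle. I'll reopen and go down carefully, watching the force.

arm_command:
  deltas:
    - [[0,0,-3],[0,0,0],60]
    - [[0,0,0],[0,0,0],60]
    - [[0,0,0],[0,0,0],60]
    - [[0,0,0],[0,0,0],60]
    - [[0,0,0],[0,0,0],60]

```text
time_s: 6.98
eef_pos: [0.4969, 0.1571, 0.009]
tcp_rot: [0.679, 0.734, -0.0, 0.0]
contact_force: [0.4, -0.7, -0.3]
grip_width: 0.0338
grip_force: 0.0
```

arm_command:
  deltas:
    - [[0,0,0],[0,0,0],60]
    - [[0,0,0],[0,0,0],60]
    - [[0,0,3],[0,0,0],60]
    - [[0,0,3],[0,0,0],60]
    - [[0,0,0],[0,0,0],60]

```text
time_s: 7.4
eef_pos: [0.4964, 0.1571, 0.0023]
tcp_rot: [0.679, 0.734, -0.0, -0.0]
contact_force: [-0.7, -0.4, -0.5]
grip_width: 0.0596
grip_force: 0.0
```

```bash
python3 - <<'E'
from h import *
np.set_printoptions(precision=1,suppress=True)
o=observe();p=np.array(o["eef_pos"]);R=Ro.from_quat(o["tcp_rot"]);print(p*1000,o["contact_force"])
h=o["grip_width"]/2
im=save("wrist","w4").copy()
for z in(0,.03):
  for s in(-1,1):
    for x in(-.0095,.0095):
      q=proj("wrist",p+R.apply([x,s*h,-z]));print(z,s,x,q);cv2.circle(im,tuple(np.round(q).astype(int)),2,(255,0,0) if z==0 else (0,255,0),-1)
cv2.imwrite("pics/g.png",cv2.resize(im[150:300,160:360],(800,600),interpolation=2)[:,:,::-1])
E
```

```text
[496.4 157.1   2.3] [-0.7 -0.4 -0.5]
0 -1 -0.0095 [211.  230.5]
0 -1 0.0095 [209.7 201.5]
0 1 -0.0095 [307.4 230.6]
0 1 0.0095 [308.8 201.5]
0.03 -1 -0.0095 [203.5 253.4]
0.03 -1 0.0095 [201.7 220.4]
0.03 1 -0.0095 [315.2 253.4]
0.03 1 0.0095 [317.1 220.4]
```

View pics/g.png

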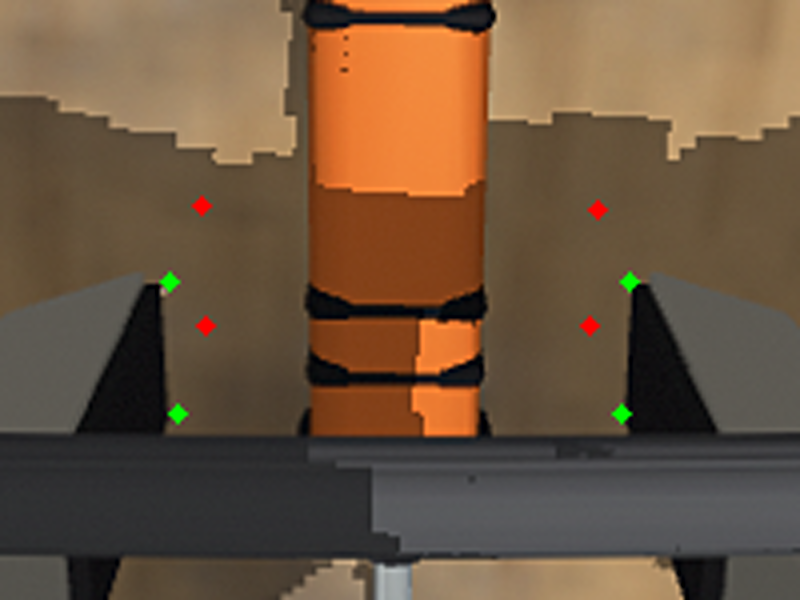

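The green points, 30 mm behind the nominal TCP, land on the real fingertip corners at (150,283) and (640,283). So the real tips are about 30 mm short of the reported TCP. I'll lower with the force in view.

arm_command:
  deltas:
    - [[0,0,4],[0,0,0],60]
    - [[0,0,4],[0,0,0],60]
    - [[0,0,4],[0,0,0],60]
    - [[0,0,0],[0,0,0],60]

```text
time_s: 7.78
eef_pos: [0.4962, 0.157, -0.01]
tcp_rot: [0.679, 0.734, -0.001, -0.0]
contact_force: [0.1, -0.1, -0.2]
grip_width: 0.0599
grip_force: 0.0
```

arm_command:
  deltas:
    - [[0,0,3],[0,0,0],60]
    - [[0,0,3],[0,0,0],60]
    - [[0,0,0],[0,0,0],60]

```text
time_s: 8.03
eef_pos: [0.4965, 0.1571, -0.0156]
tcp_rot: [0.679, 0.734, -0.0, -0.0]
contact_force: [0.5, 0.4, -0.2]
grip_width: 0.06
grip_force: 0.0
```

arm_command:
  deltas:
    - [[0,0,2.5],[0,0,0],60]
    - [[0,0,2.5],[0,0,0],60]
    - [[0,0,0],[0,0,0],60]

```text
time_s: 8.28
eef_pos: [0.4966, 0.1571, -0.0204]
tcp_rot: [0.679, 0.734, -0.0, -0.0]
contact_force: [-0.3, 0.5, -0.1]
grip_width: 0.0598
grip_force: 0.0
```

arm_command:
  deltas:
    - [[0,0,0],[0,0,0],15]
    - [[0,0,0],[0,0,0],15]
    - [[0,0,0],[0,0,0],15]
    - [[0,0,0],[0,0,0],15]
    - [[0,0,0],[0,0,0],15]

```text
time_s: 8.7
eef_pos: [0.497, 0.1571, -0.0199]
tcp_rot: [0.679, 0.734, 0.0, 0.0]
contact_force: [-0.2, 0.0, -0.0]
grip_width: 0.0312
grip_force: 0.0
```

arm_command:
  deltas:
    - [[0,0,0],[0,0,0],15]
    - [[0,0,0],[0,0,0],15]
    - [[0,0,0],[0,0,0],15]

```text
time_s: 8.95
eef_pos: [0.4969, 0.1571, -0.0199]
tcp_rot: [0.679, 0.734, -0.0, 0.0]
contact_force: [0.1, -0.7, -0.0]
grip_width: 0.0239
grip_force: 30.0
```

Gripped: 24 mm wide with 30 N. The reported z sits about 30 mm below the true tip, so I'll keep hook height relative: nominal z = −0.020 puts the hook at 13 mm, and z = +0.011 puts it at 44 mm.

```bash
python3 - <<'E'
from h import *
for r in plan((.5995,.0428,.011),7.3,8):print(r)
E
```

```text
[[-15.2, 11.7, -3.9], [0.0, 0.0, -0.35]]
[[-15.3, 11.6, -3.9], [0.0, 0.0, -0.35]]
[[-15.4, 11.5, -3.9], [0.0, 0.0, -0.35]]
[[-15.5, 11.4, -3.9], [0.0, 0.0, -0.35]]
[[-15.5, 11.3, -3.9], [0.0, 0.0, -0.35]]
[[-15.6, 11.2, -3.9], [0.0, 0.0, -0.35]]
[[-15.7, 11.1, -3.9], [0.0, 0.0, -0.35]]
[[-15.7, 11.0, -3.9], [0.0, 0.0, -0.35]]
```

arm_command:
  deltas:
    - [[0,0,-6],[0,0,0],15]
    - [[0,0,-12],[0,0,0],15]
    - [[0,0,-13],[0,0,0],15]
    - [[-15.3,11.6,0],[0,0,-0.35],15]
    - [[-15.3,11.6,0],[0,0,-0.35],15]

```text
time_s: 9.37
eef_pos: [0.5228, 0.1289, 0.0122]
tcp_rot: [0.674, 0.739, 0.0, 0.0]
contact_force: [-0.6, -0.5, -1.5]
grip_width: 0.0236
grip_force: 30.0
```

arm_command:
  deltas:
    - [[-15.4,11.5,0],[0,0,-0.35],15]
    - [[-15.5,11.4,0],[0,0,-0.35],15]
    - [[-15.5,11.3,0],[0,0,-0.35],15]
    - [[-15.6,11.2,0],[0,0,-0.35],15]
    - [[-15.7,11.1,0],[0,0,-0.35],15]

```text
time_s: 9.78
eef_pos: [0.5871, 0.0563, 0.0112]
tcp_rot: [0.663, 0.749, -0.0, -0.0]
contact_force: [0.1, -0.2, -1.9]
grip_width: 0.0234
grip_force: 30.0
```

arm_command:
  deltas:
    - [[-15.7,11.0,0],[0,0,-0.35],15]
    - [[0,0,0],[0,0,0],15]
    - [[0,0,0],[0,0,0],15]
    - [[0,0,0],[0,0,0],15]

```text
time_s: 10.12
eef_pos: [0.5987, 0.0431, 0.0109]
tcp_rot: [0.661, 0.75, -0.0, -0.001]
contact_force: [0.4, -0.3, -1.3]
grip_width: 0.0236
grip_force: 30.0
```

```bash
python3 - <<'E'
from h import *
np.set_printoptions(precision=4,suppress=True)
o=observe();print(o["time_s"],o["eef_pos"],o["tcp_rot"],o["grip_width"])
ims={c:save(c,c+"5") for c in("scene","top","wrist")}
for c in ims:
  for q in("hook_grip","hook_bend","hook_tip","pull_eye"):
    for r in place_of(c,q)[:1]: print(c,q,np.round(r["at"],1),round(r["p"],2),atz(c,r["at"],.044))
cv2.imwrite("pics/i.png",np.hstack([cv2.resize(ims["scene"][80:230,190:340],(400,400),interpolation=2),cv2.resize(ims["top"][130:230,225:325],(400,400),interpolation=2)])[:,:,::-1])
E
```

```text
10.1167 [0.5987 0.0431 0.0109] [ 0.6609  0.7505 -0.0003 -0.0005] 0.023627865895577867
scene hook_grip [247.2 222.1] 0.75 [0.5924 0.0666 0.044 ]
top hook_bend [279.2 190.5] 0.54 [ 0.6064 -0.0826  0.044 ]
top hook_tip [278.1 184.4] 0.63 [ 0.6236 -0.0793  0.044 ]
top pull_eye [299.8 174. ] 0.6 [ 0.6545 -0.1405  0.044 ]
wrist hook_grip [261.2 199.2] 0.62 [0.5974 0.0649 0.044 ]
wrist hook_bend [262.4 199.9] 0.36 [0.5981 0.0646 0.044 ]
```

View pics/i.png

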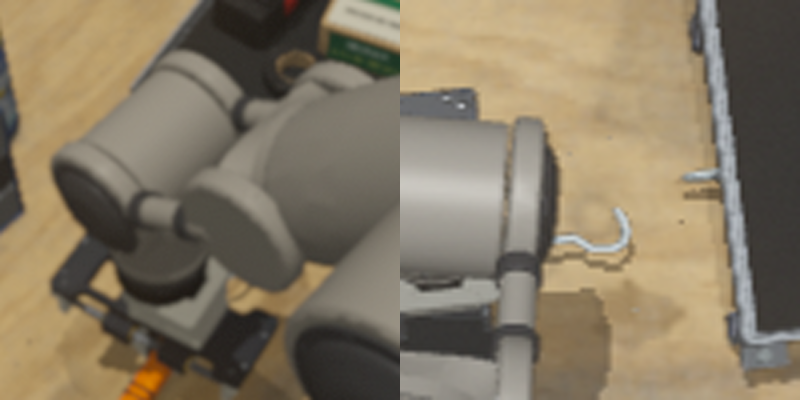

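The top crop shows the hook with its apex at pixel (282,189) and tip at (279,183). The eye protrudes from column 296 at row 174.3. From bend to eye it is about 63 mm forward and 35 mm left, so I'll go forward first.

arm_command:
  deltas:
    - [[-16,0,0],[0,0,0],15]
    - [[-16,0,0],[0,0,0],15]
    - [[-16,0,0],[0,0,0],15]
    - [[-10,0,0],[0,0,0],15]
    - [[-5,0,0],[0,0,0],15]

```text
time_s: 11.28
eef_pos: [0.6077, -0.0211, 0.011]
tcp_rot: [0.661, 0.75, -0.0, 0.0]
contact_force: [-0.0, -0.9, -1.5]
grip_width: 0.0237
grip_force: 30.0
```

arm_command:
  deltas:
    - [[0,5,0],[0,0,0],15]
    - [[0,3,0],[0,0,0],15]
    - [[0,0,0],[0,0,0],15]

```text
time_s: 11.53
eef_pos: [0.6162, -0.0179, 0.0111]
tcp_rot: [0.661, 0.751, 0.0, 0.0]
contact_force: [0.0, -0.5, -1.5]
grip_width: 0.0235
grip_force: 30.0
```

```bash
python3 - <<'E'
from h import *
np.set_printoptions(precision=4,suppress=True)
o=observe();print(o["time_s"],o["eef_pos"],o["tcp_rot"],o["contact_force"])
im=save("top","top6")
for q in("hook_bend","hook_tip","pull_eye"):
    for r in place_of("top",q)[:1]: print(q,np.round(r["at"],1),round(r["p"],2),atz("top",r["at"],.044))
cv2.imwrite("pics/j.png",cv2.resize(im[150:210,265:325],(600,600),interpolation=2)[:,:,::-1])
E
```

```text
11.5333 [ 0.6162 -0.0179  0.0111] [0.6606 0.7507 0.0003 0.0003] [ 0.0135 -0.5103 -1.5324]
hook_bend [300.3 183.4] 0.6 [ 0.6278 -0.1421  0.044 ]
hook_tip [339.6 171.3] 0.58 [ 0.6648 -0.2543  0.044 ]
pull_eye [300. 171.] 0.36 [ 0.6631 -0.141   0.044 ]
```

View pics/j.png

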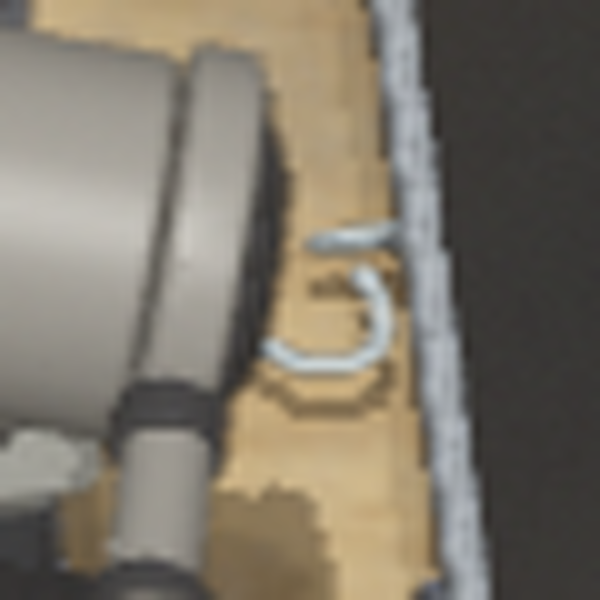

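In the crop, the tip at (357,270) lines up with the hole, since the ring spans x 305–415 at y≈240. The sideways distance left is about 24 mm.

arm_command:
  deltas:
    - [[0,4,0],[0,0,0],15]
    - [[0,4,0],[0,0,0],15]
    - [[0,2,0],[0,0,0],15]
    - [[0,0,0],[0,0,0],15]

```text
time_s: 12.07
eef_pos: [0.626, -0.0174, 0.011]
tcp_rot: [0.661, 0.751, 0.0, 0.0]
contact_force: [0.5, -0.5, -1.7]
grip_width: 0.0241
grip_force: 30.0
```

arm_command:
  deltas:
    - [[0,4,0],[0,0,0],15]
    - [[0,4,0],[0,0,0],15]
    - [[0,4,0],[0,0,0],15]
    - [[0,2,0],[0,0,0],15]
    - [[0,0,0],[0,0,0],15]

```text
time_s: 12.48
eef_pos: [0.6398, -0.0156, 0.011]
tcp_rot: [0.661, 0.751, 0.0, 0.0]
contact_force: [-1.7, 0.2, -2.4]
grip_width: 0.0234
grip_force: 30.0
```

```bash
python3 - <<'E'
from h import *
o=observe();print(o["time_s"],o["eef_pos"],o["contact_force"],o["torque"])
im=save("top","top7")
cv2.imwrite("pics/k.png",cv2.resize(im[150:210,265:325],(600,600),interpolation=2)[:,:,::-1])
E
```

```text
12.4833 [ 0.63976697 -0.01562579  0.01097056] [-1.74880962  0.22453746 -2.39811227] [-0.00597538 -0.05531589  0.02577154]
```

View pics/k.png

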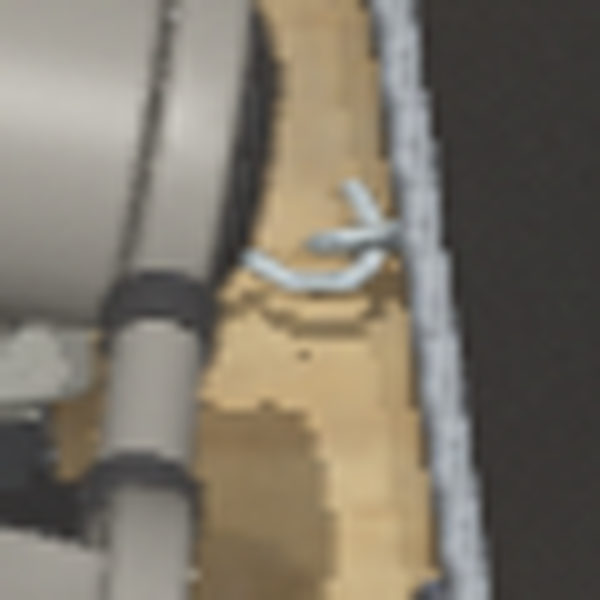

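The tip shows beyond the ring at (350,185), so the hook is threaded. I'll pull slowly along +x of the tool and watch the force.

arm_command:
  deltas:
    - [[1.5,-1,0],[0,0,0],15]
    - [[1.5,0,0],[0,0,0],15]
    - [[1.5,0,0],[0,0,0],15]
    - [[1.5,0,0],[0,0,0],15]

```text
time_s: 12.87
eef_pos: [0.6373, -0.0096, 0.0111]
tcp_rot: [0.661, 0.751, -0.0, 0.0]
contact_force: [-0.3, -0.4, -2.0]
grip_width: 0.0237
grip_force: 30.0
```

arm_command:
  deltas:
    - [[1,0,0],[0,0,0],15]
    - [[1,0,0],[0,0,0],15]
    - [[1,0,0],[0,0,0],15]
    - [[1,0,0],[0,0,0],15]
    - [[1,0,0],[0,0,0],15]

```text
time_s: 13.28
eef_pos: [0.6368, -0.0048, 0.011]
tcp_rot: [0.661, 0.751, -0.0, 0.0]
contact_force: [-0.9, -0.3, -0.8]
grip_width: 0.024
grip_force: 30.0
```

arm_command:
  deltas:
    - [[1,0,0],[0,0,0],15]
    - [[1,0,0],[0,0,0],15]
    - [[1,0,0],[0,0,0],15]
    - [[1,0,0],[0,0,0],15]
    - [[1,0,0],[0,0,0],15]

```text
time_s: 13.7
eef_pos: [0.6363, -0.0003, 0.011]
tcp_rot: [0.661, 0.75, -0.0, 0.0]
contact_force: [0.9, -3.8, -1.6]
grip_width: 0.0236
grip_force: 30.0
```

arm_command:
  deltas:
    - [[1.5,0,0],[0,0,0],15]
    - [[2,0,0],[0,0,0],15]
    - [[2,0,0],[0,0,0],15]
    - [[2,0,0],[0,0,0],15]
    - [[2,0,0],[0,0,0],15]

```text
time_s: 14.12
eef_pos: [0.6349, 0.0097, 0.011]
tcp_rot: [0.661, 0.751, -0.0, 0.0]
contact_force: [0.4, -2.7, -1.4]
grip_width: 0.0237
grip_force: 30.0
```

arm_command:
  deltas:
    - [[2.5,0,0],[0,0,0],15]
    - [[2.5,0,0],[0,0,0],15]
    - [[2.5,0,0],[0,0,0],15]
    - [[2.5,0,0],[0,0,0],15]
    - [[2.5,0,0],[0,0,0],15]

```text
time_s: 14.53
eef_pos: [0.6333, 0.0222, 0.011]
tcp_rot: [0.661, 0.751, -0.0, 0.0]
contact_force: [0.3, -2.1, -2.6]
grip_width: 0.0234
grip_force: 30.0
```

arm_command:
  deltas:
    - [[2.5,0,0],[0,0,0],15]
    - [[2.5,0,0],[0,0,0],15]
    - [[2.5,0,0],[0,0,0],15]
    - [[2.5,0,0],[0,0,0],15]
    - [[2.5,0,0],[0,0,0],15]

```text
time_s: 14.95
eef_pos: [0.6318, 0.0345, 0.011]
tcp_rot: [0.661, 0.751, -0.0, 0.0]
contact_force: [0.1, -3.2, -0.7]
grip_width: 0.0238
grip_force: 30.0
```

arm_command:
  deltas:
    - [[2.5,0,0],[0,0,0],15]
    - [[2.5,0,0],[0,0,0],15]
    - [[2.5,0,0],[0,0,0],15]
    - [[2.5,0,0],[0,0,0],15]
    - [[2.5,0,0],[0,0,0],15]

```text
time_s: 15.37
eef_pos: [0.6302, 0.0469, 0.011]
tcp_rot: [0.661, 0.751, -0.0, 0.0]
contact_force: [0.4, -2.7, -1.3]
grip_width: 0.0234
grip_force: 30.0
```

arm_command:
  deltas:
    - [[2.5,0,0],[0,0,0],15]
    - [[2.5,0,0],[0,0,0],15]
    - [[2.5,0,0],[0,0,0],15]
    - [[2.5,0,0],[0,0,0],15]
    - [[2.5,0,0],[0,0,0],15]

```text
time_s: 15.78
eef_pos: [0.6285, 0.0593, 0.011]
tcp_rot: [0.661, 0.751, -0.0, -0.0]
contact_force: [0.3, -2.7, -2.0]
grip_width: 0.0239
grip_force: 30.0
```

arm_command:
  deltas:
    - [[2,0,0],[0,0,0],15]
    - [[2,0,0],[0,0,0],15]
    - [[2,0,0],[0,0,0],15]
    - [[2,0,0],[0,0,0],15]

```text
time_s: 16.12
eef_pos: [0.6275, 0.0672, 0.0109]
tcp_rot: [0.661, 0.751, -0.0, -0.0]
contact_force: [0.5, -2.2, -2.7]
grip_width: 0.0239
grip_force: 30.0
```

arm_command:
  deltas:
    - [[1.5,0,0],[0,0,0],15]
    - [[1.5,0,0],[0,0,0],15]
    - [[1.5,0,0],[0,0,0],15]
    - [[1,0,0],[0,0,0],15]

```text
time_s: 16.45
eef_pos: [0.6268, 0.0727, 0.011]
tcp_rot: [0.661, 0.751, -0.0, -0.0]
contact_force: [0.4, -2.8, -2.4]
grip_width: 0.0239
grip_force: 30.0
```

arm_command:
  deltas:
    - [[1,0,0],[0,0,0],15]
    - [[1,0,0],[0,0,0],15]
    - [[1,0,0],[0,0,0],15]
    - [[1,0,0],[0,0,0],15]

```text
time_s: 16.78
eef_pos: [0.6263, 0.0765, 0.0109]
tcp_rot: [0.661, 0.751, -0.0, -0.0]
contact_force: [0.3, -2.0, -2.3]
grip_width: 0.0234
grip_force: 30.0
```

arm_command:
  deltas:
    - [[1,0,0],[0,0,0],15]
    - [[1,0,0],[0,0,0],15]
    - [[1,0,0],[0,0,0],15]
    - [[1,0,0],[0,0,0],15]

```text
time_s: 17.12
eef_pos: [0.6258, 0.0805, 0.011]
tcp_rot: [0.661, 0.751, -0.0, -0.0]
contact_force: [0.4, -2.4, -3.3]
grip_width: 0.0238
grip_force: 30.0
```

arm_command:
  deltas:
    - [[1,0,0],[0,0,0],15]
    - [[1,0,0],[0,0,0],15]
    - [[1,0,0],[0,0,0],15]
    - [[1,0,0],[0,0,0],15]

```text
time_s: 17.45
eef_pos: [0.6254, 0.0845, 0.011]
tcp_rot: [0.661, 0.751, -0.0, 0.0]
contact_force: [0.1, -3.1, -3.4]
grip_width: 0.0236
grip_force: 30.0
```

arm_command:
  deltas:
    - [[1,0,0],[0,0,0],15]
    - [[1,0,0],[0,0,0],15]
    - [[1,0,0],[0,0,0],15]
    - [[1,0,0],[0,0,0],15]

```text
time_s: 17.78
eef_pos: [0.6249, 0.0884, 0.011]
tcp_rot: [0.661, 0.751, -0.0, 0.0]
contact_force: [-0.3, -2.7, -3.5]
grip_width: 0.0239
grip_force: 30.0
```

arm_command:
  deltas:
    - [[1,0,0],[0,0,0],15]
    - [[1,0,0],[0,0,0],15]
    - [[1,0,0],[0,0,0],15]
    - [[1,0,0],[0,0,0],15]

```text
time_s: 18.12
eef_pos: [0.6244, 0.0924, 0.011]
tcp_rot: [0.661, 0.751, -0.0, 0.0]
contact_force: [0.3, -2.2, -3.2]
grip_width: 0.0235
grip_force: 30.0
```

arm_command:
  deltas:
    - [[1,0,0],[0,0,0],15]
    - [[1,0,0],[0,0,0],15]
    - [[1,0,0],[0,0,0],15]
    - [[1,0,0],[0,0,0],15]

```text
time_s: 18.45
eef_pos: [0.6239, 0.0963, 0.011]
tcp_rot: [0.661, 0.751, -0.0, 0.0]
contact_force: [-0.0, -2.9, -4.1]
grip_width: 0.0237
grip_force: 30.0
```

arm_command:
  deltas:
    - [[1,0,0],[0,0,0],15]
    - [[1,0,0],[0,0,0],15]
    - [[1,0,0],[0,0,0],15]
    - [[1,0,0],[0,0,0],15]

```text
time_s: 18.78
eef_pos: [0.6236, 0.0993, 0.011]
tcp_rot: [0.661, 0.751, -0.0, 0.001]
contact_force: [1.1, -7.6, -3.7]
grip_width: 0.024
grip_force: 30.0
```

arm_command:
  deltas:
    - [[1,0,0],[0,0,0],15]
    - [[1,0,0],[0,0,0],15]
    - [[1,0,0],[0,0,0],15]
    - [[1,0,0],[0,0,0],15]

```text
time_s: 19.12
eef_pos: [0.6233, 0.102, 0.0109]
tcp_rot: [0.661, 0.751, -0.001, 0.001]
contact_force: [2.3, -12.0, -3.4]
grip_width: 0.0239
grip_force: 30.0
```

arm_command:
  deltas:
    - [[0.7,0,0],[0,0,0],15]
    - [[0.7,0,0],[0,0,0],15]
    - [[0,0,0],[0,0,0],15]

```text
time_s: 19.37
eef_pos: [0.6231, 0.1033, 0.011]
tcp_rot: [0.661, 0.75, -0.001, 0.001]
contact_force: [1.7, -11.7, -3.8]
grip_width: 0.0242
grip_force: 30.0
```

arm_command:
  deltas:
    - [[0.7,0,0],[0,0,0],15]
    - [[0.7,0,0],[0,0,0],15]
    - [[0,0,0],[0,0,0],15]

```text
time_s: 19.62
eef_pos: [0.623, 0.1043, 0.0109]
tcp_rot: [0.661, 0.75, -0.001, 0.001]
contact_force: [1.7, -12.2, -3.2]
grip_width: 0.0236
grip_force: 30.0
```

arm_command:
  deltas:
    - [[0.8,0,0],[0,0,0],15]
    - [[0.8,0,0],[0,0,0],15]

```text
time_s: 19.78
eef_pos: [0.6229, 0.1053, 0.0109]
tcp_rot: [0.661, 0.75, -0.001, 0.002]
contact_force: [2.8, -15.9, -4.9]
grip_width: 0.0238
grip_force: 30.0
```

```bash
python3 - <<'E'
from h import *
np.set_printoptions(precision=4,suppress=True)
o=observe();print(o["time_s"],o["eef_pos"],o["contact_force"],o["torque"])
for c in("top","scene","wrist"):
  im=save(c,c+"8")
  for q in("hook_grip","hook_bend","hook_tip","pull_eye","tray"):
    for r in place_of(c,q)[:1]: print(c,q,np.round(r["at"],1),round(r["p"],2),atz(c,r["at"],0 if q=="tray" else .044))
E
```

```text
19.7833 [0.6229 0.1053 0.0109] [  2.7759 -15.9063  -4.9455] [-2.4447 -0.3601  0.004 ]
top hook_bend [257.  183.9] 0.46 [ 0.6238 -0.0198  0.044 ]
top hook_tip [254.5 174.2] 0.42 [ 0.6512 -0.0122  0.044 ]
top pull_eye [261.6 180.8] 0.58 [ 0.6328 -0.0326  0.044 ]
top tray [295.4 174. ] 0.8 [ 0.6602 -0.1328  0.    ]
scene hook_grip [225.  236.1] 0.61 [0.6112 0.1287 0.044 ]
scene hook_bend [222.  232.5] 0.33 [0.623 0.126 0.044]
wrist hook_grip [259.6 197.1] 0.92 [0.62   0.1287 0.044 ]
```

13 N above friction is past the catch's level. I'll relax slowly. If the catch holds, the pull drops to zero within a millimetre or two.

arm_command:
  deltas:
    - [[-0.7,0,0],[0,0,0],15]
    - [[-0.7,0,0],[0,0,0],15]
    - [[-0.7,0,0],[0,0,0],15]
    - [[0,0,0],[0,0,0],15]

```text
time_s: 21.02
eef_pos: [0.623, 0.1043, 0.011]
tcp_rot: [0.661, 0.75, -0.001, 0.001]
contact_force: [1.8, -9.7, -3.6]
grip_width: 0.0235
grip_force: 30.0
```

arm_command:
  deltas:
    - [[-0.7,0,0],[0,0,0],15]
    - [[-0.7,0,0],[0,0,0],15]
    - [[-0.7,0,0],[0,0,0],15]
    - [[0,0,0],[0,0,0],15]

```text
time_s: 21.35
eef_pos: [0.6232, 0.1027, 0.011]
tcp_rot: [0.661, 0.75, -0.001, 0.001]
contact_force: [2.0, -8.9, -3.3]
grip_width: 0.0237
grip_force: 30.0
```

arm_command:
  deltas:
    - [[-0.7,0,0],[0,0,0],15]
    - [[-0.7,0,0],[0,0,0],15]
    - [[-0.7,0,0],[0,0,0],15]
    - [[0,0,0],[0,0,0],15]

```text
time_s: 21.68
eef_pos: [0.6233, 0.102, 0.0111]
tcp_rot: [0.661, 0.75, -0.0, 0.0]
contact_force: [1.6, -4.6, -2.7]
grip_width: 0.0237
grip_force: 30.0
```

arm_command:
  deltas:
    - [[-1,0,0],[0,0,0],15]
    - [[-1,0,0],[0,0,0],15]
    - [[-1,0,0],[0,0,0],15]
    - [[0,0,0],[0,0,0],15]

```text
time_s: 22.02
eef_pos: [0.6236, 0.0997, 0.0112]
tcp_rot: [0.661, 0.751, 0.0, 0.0]
contact_force: [0.1, 0.6, -1.8]
grip_width: 0.0238
grip_force: 30.0
```

```bash
python3 - <<'E'
from h import *
a=cv2.imread("pics/top8.png");b=save("top","top9")[:,:,::-1]
for q in("hook_bend","hook_tip","pull_eye","tray"):
    for r in place_of("top",q)[:1]: print(q,np.round(r["at"],1),round(r["p"],2))
# tray shift: patch registration on blue tray region (cols 265-300 rows 150-210)
g=lambda i:cv2.cvtColor(i,6).astype(np.float32)
for (y0,y1,x0,x1) in((185,210,266,292),(140,170,262,290),(145,210,270,292)):
    print(cv2.phaseCorrelate(g(a)[y0:y1,x0:x1].copy(),g(b)[y0:y1,x0:x1].copy()))
E
```

```text
hook_bend [260.2 179.8] 0.45
hook_tip [259.7 171.4] 0.55
pull_eye [262.1 180.2] 0.75
tray [297.5 173.8] 0.89
((1.2857268190288202, 0.28002252777692505), 1.0186712773640951)
((0.6164717590385109, -0.11928056851311197), 0.9977504049407111)
((0.6732151710551157, -0.05191889702704344), 1.0366809064591374)
```

arm_command:
  deltas:
    - [[-1.5,0,0],[0,0,0],15]
    - [[-1.5,0,0],[0,0,0],15]
    - [[-1.5,0,0],[0,0,0],15]
    - [[0,0,0],[0,0,0],15]

```text
time_s: 22.6
eef_pos: [0.6242, 0.0945, 0.011]
tcp_rot: [0.661, 0.75, -0.0, 0.0]
contact_force: [0.1, -0.5, -0.8]
grip_width: 0.0235
grip_force: 30.0
```

```bash
python3 - <<'E'
from h import *
print(observe()["contact_force"])
a=cv2.imread("pics/top8.png");c=cv2.imread("pics/top9.png");b=save("top","top10")[:,:,::-1]
for q in("hook_bend","hook_tip","pull_eye","tray"):
    for r in place_of("top",q)[:1]: print(q,np.round(r["at"],1),round(r["p"],2))
s=silhouettes("top","tray")[0]["pixels"];ys,xs=np.nonzero(s);print("tray box",xs.min(),xs.max(),ys.min(),ys.max())
g=lambda i:cv2.cvtColor(i,6).astype(np.float32)
for n,i in(("8",a),("9",c)):
  for (y0,y1,x0,x1) in((185,205,266,292),(145,168,262,290),(185,205,268,300),(145,168,266,296)):
    T=g(b)[y0-2:y1+2,x0-5:x1+5];M=g(i)[y0:y1,x0:x1]
    # subpixel template match after x8 upsampling
    r=cv2.matchTemplate(cv2.resize(T,None,fx=8,fy=8,interpolation=2),cv2.resize(M,None,fx=8,fy=8,interpolation=2),cv2.TM_CCOEFF_NORMED)
    _,v,_,l=cv2.minMaxLoc(r);print(n,"shift px",l[0]/8-5,l[1]/8-2,round(v,3))
E
```

```text
[ 0.05370978 -0.53296807 -0.82268244]
hook_bend [262.  178.9] 0.69
hook_tip [261.2 173.1] 0.68
pull_eye [263.1 176.1] 0.98
tray [296.3 171.2] 0.91
tray box 259 308 137 215
8 shift px 1.0 -0.125 0.975
8 shift px 1.0 -0.125 0.984
8 shift px 1.0 -0.125 0.975
8 shift px 1.0 -0.125 0.98
9 shift px 0.0 0.0 0.999
9 shift px 0.0 0.0 0.999
9 shift px 0.0 0.0 0.999
9 shift px 0.0 0.0 0.999
```

The tray has recoiled 2.7 mm to the catch and hasn't moved while the hook backed off another 5 mm, so the catch is holding it. Now I'll unhook sideways.

arm_command:
  deltas:
    - [[-1.3,0,0],[0,0,0],15]
    - [[-1.2,0,0],[0,0,0],15]
    - [[0,-4,0],[0,0,0],15]
    - [[0,-4,0],[0,0,0],15]
    - [[0,0,0],[0,0,0],15]

```text
time_s: 23.32
eef_pos: [0.6153, 0.0913, 0.0109]
tcp_rot: [0.661, 0.751, -0.0, -0.0]
contact_force: [0.5, 1.5, -2.3]
grip_width: 0.0236
grip_force: 30.0
```

arm_command:
  deltas:
    - [[0,-4,0],[0,0,0],15]
    - [[0,-4,0],[0,0,0],15]
    - [[0,-4,0],[0,0,0],15]
    - [[0,0,0],[0,0,0],15]

```text
time_s: 23.65
eef_pos: [0.6035, 0.0898, 0.011]
tcp_rot: [0.661, 0.751, -0.0, -0.0]
contact_force: [0.7, 0.4, -1.2]
grip_width: 0.024
grip_force: 30.0
```

arm_command:
  deltas:
    - [[0,-5,0],[0,0,0],15]
    - [[0,-5,0],[0,0,0],15]
    - [[0,-6,0],[0,0,0],15]
    - [[0,-6,0],[0,0,0],15]
    - [[0,0,0],[0,0,0],15]

```text
time_s: 24.07
eef_pos: [0.5811, 0.087, 0.0109]
tcp_rot: [0.661, 0.751, -0.001, -0.001]
contact_force: [0.3, 0.2, -0.7]
grip_width: 0.0238
grip_force: 30.0
```

```bash
python3 - <<'E'
from h import *
o=observe();print(o["time_s"],o["eef_pos"],o["contact_force"])
b=save("top","top11")
for q in("hook_bend","hook_tip","pull_eye"):
    for r in place_of("top",q)[:1]: print(q,np.round(r["at"],1),round(r["p"],2),atz("top",r["at"],.044))
for r in plan((.497,.157,.011),4.5,10):print(r)
E
```

```text
24.0667 [0.58114001 0.08700745 0.0108926 ] [ 0.33223639  0.17571629 -0.66416339]
hook_bend [263.9 193.9] 0.61 [ 0.59588668 -0.03966625  0.044     ]
hook_tip [264.3 187. ] 0.47 [ 0.61541364 -0.04048     0.044     ]
pull_eye [264.5 178.5] 0.59 [ 0.63953808 -0.04066213  0.044     ]
[[8.0, -7.7, 0.0], [0.0, 0.0, 0.28]]
[[8.0, -7.7, 0.0], [0.0, 0.0, 0.28]]
[[8.0, -7.7, 0.0], [0.0, 0.0, 0.28]]
[[7.9, -7.8, 0.0], [0.0, 0.0, 0.28]]
[[7.9, -7.8, 0.0], [0.0, 0.0, 0.28]]
[[7.8, -7.8, 0.0], [0.0, 0.0, 0.28]]
[[7.8, -7.9, 0.0], [0.0, 0.0, 0.28]]
[[7.8, -7.9, 0.0], [0.0, 0.0, 0.28]]
[[7.7, -8.0, 0.0], [0.0, 0.0, 0.28]]
[[7.7, -8.0, 0.0], [0.0, 0.0, 0.28]]
```

Unhooked. Now to lay the tool down.

arm_command:
  deltas:
    - [[16,-15.5,0],[0,0,0.56],15]
    - [[16,-15.5,0],[0,0,0.56],15]
    - [[15.8,-15.6,0],[0,0,0.56],15]
    - [[15.6,-15.8,0],[0,0,0.56],15]
    - [[15.4,-16,0],[0,0,0.56],15]

```text
time_s: 24.68
eef_pos: [0.4959, 0.1576, 0.011]
tcp_rot: [0.679, 0.734, 0.0, 0.0]
contact_force: [0.6, 0.4, -1.5]
grip_width: 0.0235
grip_force: 30.0
```

arm_command:
  deltas:
    - [[0,0,8],[0,0,0],15]
    - [[0,0,8],[0,0,0],15]
    - [[0,0,5],[0,0,0],15]
    - [[0,0,4],[0,0,0],15]
    - [[0,0,2],[0,0,0],15]

```text
time_s: 25.1
eef_pos: [0.4967, 0.1564, -0.017]
tcp_rot: [0.679, 0.734, -0.0, -0.0]
contact_force: [-0.0, -0.7, -1.8]
grip_width: 0.0237
grip_force: 30.0
```

arm_command:
  deltas:
    - [[0,0,1.5],[0,0,0],15]
    - [[0,0,1.5],[0,0,0],15]
    - [[0,0,0],[0,0,0],15]
    - [[0,0,0],[0,0,0],15]

```text
time_s: 25.43
eef_pos: [0.4965, 0.1569, -0.0189]
tcp_rot: [0.679, 0.734, 0.0, 0.0]
contact_force: [-0.3, -0.4, -1.4]
grip_width: 0.0237
grip_force: 30.0
```

arm_command:
  deltas:
    - [[0,0,0.7],[0,0,0],15]
    - [[0,0,0.7],[0,0,0],15]
    - [[0,0,0],[0,0,0],15]

```text
time_s: 25.68
eef_pos: [0.4966, 0.1571, -0.0199]
tcp_rot: [0.679, 0.734, 0.0, 0.0]
contact_force: [-0.2, 0.9, 1.8]
grip_width: 0.0235
grip_force: 30.0
```

arm_command:
  deltas:
    - [[0,0,0],[0,0,0],27]
    - [[0,0,0],[0,0,0],30]
    - [[0,0,0],[0,0,0],45]
    - [[0,0,0],[0,0,0],60]
    - [[0,0,0],[0,0,0],60]

```text
time_s: 26.1
eef_pos: [0.4963, 0.157, -0.0204]
tcp_rot: [0.679, 0.734, -0.0, 0.0]
contact_force: [-0.3, -0.3, 0.2]
grip_width: 0.0454
grip_force: 0.0
```

arm_command:
  deltas:
    - [[0,0,0],[0,0,0],60]
    - [[0,0,0],[0,0,0],60]
    - [[0,0,-5],[0,0,0],60]
    - [[0,0,-10],[0,0,0],60]
    - [[0,0,-20],[0,0,0],60]

```text
time_s: 26.52
eef_pos: [0.4949, 0.1568, 0.014]
tcp_rot: [0.679, 0.734, -0.001, -0.001]
contact_force: [0.4, -0.0, 0.7]
grip_width: 0.0603
grip_force: 0.0
```

arm_command:
  deltas:
    - [[0,0,-30],[0,0,0],60]
    - [[0,0,-30],[0,0,0],60]
    - [[0,0,-30],[0,0,0],60]
    - [[0,0,-30],[0,0,0],60]
    - [[0,0,-30],[0,0,0],60]

```text
time_s: 26.93
eef_pos: [0.496, 0.157, 0.1672]
tcp_rot: [0.679, 0.734, 0.0, 0.0]
contact_force: [1.7, 0.3, 0.2]
grip_width: 0.0599
grip_force: 0.0
```

arm_command:
  deltas:
    - [[0,-20,-20],[0,0,0],60]
    - [[0,-30,0],[0,0,0],60]
    - [[0,-30,0],[0,0,0],60]
    - [[0,0,0],[0,0,0],60]
    - [[0,0,0],[0,0,0],60]

```text
time_s: 27.35
eef_pos: [0.4158, 0.1509, 0.1859]
tcp_rot: [0.679, 0.734, 0.001, 0.001]
contact_force: [-0.0, 0.5, -0.3]
grip_width: 0.0598
grip_force: 0.0
```

```bash
python3 - <<'E'
from h import *
np.set_printoptions(precision=4,suppress=True)
o=observe();print(o["time_s"],o["eef_pos"],o["contact_force"])
z=dict(hook_grip=.013,hook_bend=.013,hook_tip=.013,pull_eye=.044,tray=0,wipes_can=0,glue_bottle=0)
b=save("top","top12")[:,:,::-1];save("scene","scene12")
for q in z:
  for c in("scene","top"):
    for r in place_of(c,q)[:1]: print(q,c,np.round(r["at"],1),round(r["p"],2),atz(c,r["at"],z[q]))
g=lambda i:cv2.cvtColor(i,6).astype(np.float32)
for (y0,y1,x0,x1) in((185,205,268,300),(145,168,266,296)):
  T=g(b)[y0-2:y1+2,x0-5:x1+5];M=g(cv2.imread("pics/top10.png"))[y0:y1,x0:x1]
  r=cv2.matchTemplate(cv2.resize(T,None,fx=8,fy=8,interpolation=2),cv2.resize(M,None,fx=8,fy=8,interpolation=2),cv2.TM_CCOEFF_NORMED)
  _,v,_,l=cv2.minMaxLoc(r);print("tray shift px",l[0]/8-5,l[1]/8-2,round(v,3))
E
```

```text
27.35 [0.4158 0.1509 0.1859] [-0.0152  0.5064 -0.2745]
hook_grip scene [252.2 287.2] 0.55 [0.4866 0.1803 0.013 ]
hook_grip top [186. 227.] 0.62 [0.4993 0.1798 0.013 ]
hook_bend scene [300.5 130.8] 0.31 [ 0.6627 -0.259   0.013 ]
hook_bend top [239.9 227.2] 0.51 [0.5019 0.026  0.013 ]
hook_tip top [240.1 222.5] 0.75 [0.5153 0.0257 0.013 ]
pull_eye scene [256.6 184.4] 0.92 [ 0.6404 -0.031   0.044 ]
pull_eye top [262.2 179.2] 0.56 [ 0.6374 -0.0342  0.044 ]
tray scene [275.6 160.2] 0.9 [ 0.6631 -0.1433  0.    ]
tray top [298.6 170.4] 0.91 [ 0.6711 -0.1421  0.    ]
wipes_can scene [150.5 281.6] 0.98 [0.6906 0.3197 0.    ]
wipes_can top [139.  158.4] 0.68 [0.6968 0.3265 0.    ]
glue_bottle scene [174.6 246.9] 0.69 [0.7064 0.2171 0.    ]
glue_bottle top [174.8 154.8] 0.59 [0.7095 0.2214 0.    ]
tray shift px 0.0 0.0 0.999
tray shift px 0.0 0.0 0.999
```

```bash
python3 - <<'E'
from h import *
a=cv2.imread("pics/top0.png").astype(int);b=cv2.imread("pics/top12.png").astype(int)
print("can/bottle region diff",abs(a-b)[125:175,100:195].max(2).mean())
print(sign_off())
E
```

```text
can/bottle region diff 5.762736842105263
the job is handed in; nothing more can be done
None
```

The job is handed in at about 27 s: the tray is drawn out and appears to be held by the catch (it recoiled 2.7 mm off the buffers, then stayed put as the hook backed off; I couldn't see the catch itself). The hook lies flat near where it started, clear of the tray. The gripper stayed clear of the canister and bottle; their area in the top view changed little, though I did not work out what caused the small difference.

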